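Set the strap length gauge and hold it

ROBOT

A 6-joint arm with a two-finger parallel gripper is mounted at the origin on a cart in front of the work surface, level with it; the furniture and walls round the work are solid. World frame = base frame: x ahead of the robot, y to its left, z up, the work surface at z = 0. Lengths are in m, angles in rad, forces in N, time in s.
With the tool pointing down it reaches from about 0.375 to 0.975 m from the base axis. Payload 3.8 kg.
Tool frame: the origin (TCP) lies midway between the tips of the shut fingers; the grasp point (between the pads) lies 19 mm behind it; z points along the fingers, y is the line along which they close (so a half turn about z gives the same grasp; the last joint's range is limited). The gripper opens to 88 mm and grips with 3 to 60 N. Pads are 18 mm wide; open, the fingers measure 123 mm over their backs; the gripper's body (75 mm by 187 mm) begins 45 mm behind the grasp point.
Start: joints at [1.291, 0.264, 1.604, -0, 1.274, -0.037], TCP at [0.162, 0.655, 0.239] pointing down, gripper open.
Joint ranges: [-2.63, 2.63], [-0.94, 2.18], [0.31, 2.57], [-1.31, 4.45], [0, 2.66], [-2.55, 2.55]. Speed limits (rad/s): [2.57, 2.57, 3.14, 3.14, 3.14, 3.14].

INTERFACE

Orientations are given as a rotation vector (axis times angle).
In Python, from cell import manip, inverse_kinematics, cams, order gives the robot as it stands. Calls block until the motion is done:
- manip.move_pose(position, orientation): joint-space move of the TCP to a pose.
- manip.move_linear(position, rate=0.15, rot=None): straight line of the TCP; rot=None keeps the orientation; rate is the mean speed in m/s.
- manip.set_joints(angles): joint-space move.
- manip.set_gripper(opening, force=None): finger opening in m; force is the grip in N (None keeps the last); returns when the fingers have stopped.
- manip.dwell(seconds).
- inverse_kinematics(position, orientation): joint angles nearest the present ones, or None.
- manip.state(): the state.
- cams.capture(name): name is "scene" or "top" or "wrist"; returns a dict with "image" (420x560x3 uint8, blue, green, red), "z_map" (420x560 float32, m along the optical axis (not along the pixel's ray), 0 where there is no reading), "intrinsics" (3x3 intrinsics, pixels), "position" and "orientation" of the camera in the world; the wrist camera has in their place "T_tool_cam" (4x4, takes a point from camera to tool coordinates, whose origin is the TCP and whose axes are the flange's). Camera axes: x right, y down, z forward; pixel columns grow to the right and rows downward; lengths in m; the calibration is good to about 2 mm. A picture is of the moment at which its call begins: read the wrist's pose just before it.
A pose or a line that the arm cannot do raises manip.IKError and nothing moves.
- order.close_job(): hands the job in, once; it reports no verdict.
The state is a dict: "clock": time; "joint_pos": joint angles; "joint_velocities": joint speeds; "tau": joint torques, N m; "tool_pos": TCP position; "tcp_rot": TCP orientation; "contact_force": force on the tool from outside, world axes, zero at the start; "moment": the same for the moment, N m; "gripper_width": finger opening in m.
Only numpy, scipy, OpenCV 4.12 (cv2) and the standard library are available. Lean on these libraries where they do the work, as an engineer would, in place of code of your own. Each camera call takes 0.05 s, during which the arm holds its last target. There are 200 camera calls.

TASK

Set up the strap gauge so that I can mark off a length: push the orange sleeve fully down onto the steel spigot at the end of the gauge's arm, then press the yellow lock button all the way down so that the arm springs free. Take hold of the sleeve and draw the arm out until its black pointer is level with the white line of the red cursor, to within 3 mm, and finish while still holding it there: let go and its spring pulls it back. Leave the mug, the masking tape and the teal paint bottle where they stand.

Things in the scene. Friction and masses are not known exactly. Their poses are not given: they have to be found in the camera images.
- gauge: The strap gauge, fixed to the table: aluminium base plate 90 x 340 x 10 mm. Origin at the centre of the plate's underside, on the table; its y axis is the direction in which the arm runs out, z up; the scale strip with black lines (one each 5 mm) lies along its -x edge. A blue housing 44 mm wide stands on the plate from y = -150 to y = -10 mm, its top 46 mm above the table.
- gauge_arm (a joint): How far the telescoping arm is out (m): 0 locked home, most 0.11. Once the lock is released a spring pushes it out by itself to about 0.02 (0.015 to 0.025) within half a second; from there it must be pulled against that spring, 50 N per m (4 N at 0.1), and it goes back to about 0.02 if let go.
- lock_button (a joint): How far the lock button is pressed (m): 0 up, 0.006 fully down; it frees the arm from 0.0045 on. Fully down takes 4 N. It springs back up; the arm stays free if the button was held down until the arm came out.
- button_top (a point): Middle of the top face of the yellow round lock button, 24 mm in diameter, on top of the blue housing; 58 mm above the table when up. Pressed straight down. It lies 110 mm from the spigot, in gauge -y, when the arm is home.
- spigot (a point): Foot of the upright steel spigot at the outer end of the arm: centre of the flat shoulder (34 x 34 mm, 45 mm above the table) on which the sleeve must come to rest. The spigot is 15 mm in diameter and rises 27 mm above this point, its top 5 mm tapered to 9 mm. Moves with the arm; axes as the gauge's.
- pointer (a point): Tip of the black pointer blade that sticks out of the arm's end block toward the scale (gauge -x), 30 mm from the spigot's axis and at the same y as the spigot, 20 mm above the table. Moves with the arm.
- mark (a point): White line across the top of the red cursor (18 x 10 mm) that sits on the scale at the gauge's -x edge: the mark for the pointer. Axes as the gauge's; fixed during the job. The pointer is level with it when both have the same y in the gauge's axes; it lies 45 to 95 mm farther out than the pointer at home.
- sleeve: Orange tube with two black bands, standing upright on the table: 30 mm outside, bore 18 mm right through, 50 mm long, about 60 g. Origin at the centre of its lower end, z along its axis; the end that stands on the table at the start must be the lower one on the spigot too.
- mug: Striped mug, 84 mm across, 95 mm tall; bystander. Origin under its centre.
- masking_tape: Roll of masking tape lying flat, 98 mm across, 48 mm tall; bystander. Origin under its centre.
- teal_bottle: Small teal paint bottle with a black cap, 39 mm across, 74 mm tall; bystander. Origin under its centre.

How it is judged:
On the way, in this order (a step that is already met when the one before it is completed fails the run):
1. the sleeve is fully down on the spigot, the arm still locked home (x of sleeve in the frame of spigot between -0.004 and 0.004 m and y of sleeve in the frame of spigot between -0.004 and 0.004 m and z of sleeve in the frame of spigot between -0.003 and 0.003 m and angle between the z axis of sleeve and the z axis of spigot, either way round below 0.12 rad and value of joint gauge_arm below 0.004 m), for 0.2 s.
2. the lock is released and the arm has sprung out, the sleeve on it (x of sleeve in the frame of spigot between -0.004 and 0.004 m and y of sleeve in the frame of spigot between -0.004 and 0.004 m and z of sleeve in the frame of spigot between -0.003 and 0.003 m and angle between the z axis of sleeve and the z axis of spigot, either way round below 0.12 rad and value of joint gauge_arm above 0.01 m), for 0.1 s.
At the end, for the whole second after the job is handed in: The gripper still holds the sleeve (more than 1 N of finger contact), the sleeve sits fully on the spigot (within 3 mm of the shoulder, 4 mm sideways, 0.12 rad), the lock button is up, the arm is at rest, and the pointer is within 3 mm of the cursor's line along the arm, all through the last second (x of sleeve in the frame of spigot between -0.004 and 0.004 m and y of sleeve in the frame of spigot between -0.004 and 0.004 m and z of sleeve in the frame of spigot between -0.003 and 0.003 m and angle between the z axis of sleeve and the z axis of spigot, either way round below 0.12 rad and y of pointer in the frame of mark between -0.003 and 0.003 m and velocity of joint gauge_arm between -0.01 and 0.01 m/s and value of joint lock_button below 0.002 m and contact force between the fingers and sleeve above 1 N); the arm keeps its last pose, push and grip.
It fails at once if the mug is shoved more than 3 cm or tipped over (distance of mug from where it was at the start of the episode above 0.03 m or angle between mug's own z axis and vertical above 0.5 rad).
It fails at once if the roll of masking tape is shoved more than 3 cm or tipped over (distance of masking_tape from where it was at the start of the episode above 0.03 m or angle between masking_tape's own z axis and vertical above 0.5 rad).
It fails at once if the teal paint bottle is shoved more than 3 cm or tipped over (distance of teal_bottle from where it was at the start of the episode above 0.03 m or angle between teal_bottle's own z axis and vertical above 0.5 rad).
It also fails if it takes over 64 s, if anything falls off the work surface, if the arm or the gripper's body presses on something with over 40 N, if the wrist force passes 120 N, or if a joint passes its speed limit or range.

## Working session

There is one attempt and no reset: what is moved stays moved. The work goes in short steps, each a Python script; the robot and the scene stay as the last script left them, time stands still between calls to the robot, and variables do not carry over. Pictures are saved under pics/ and viewed, on a budget of 10 in all, crops included, one or two more only if the job needs it, and the job is handed in when it is done.

```bash
ls; mkdir -p pics; cat > h.py <<'E'
import numpy as np, cv2
from scipy.spatial.transform import Rotation as R
from cell import manip, inverse_kinematics, cams, order
def rotm(o):
    o=np.array(o,float); return o if o.shape==(3,3) else (R.from_rotvec(o).as_matrix() if o.size==3 else R.from_quat(o).as_matrix())
def cap(n):
    s=manip.state(); c=cams.capture(n)
    if n=='wrist':
        T=np.eye(4); T[:3,:3]=rotm(s['tcp_rot']); T[:3,3]=s['tool_pos']; T=T@np.array(c['T_tool_cam'])
    else:
        T=np.eye(4); T[:3,:3]=rotm(c['orientation']); T[:3,3]=c['position']
    c['T']=T; return c
def cloud(c):
    z=c['z_map']; K=np.array(c['intrinsics']); v,u=np.mgrid[:z.shape[0],:z.shape[1]]
    P=np.stack([(u-K[0,2])*z/K[0,0],(v-K[1,2])*z/K[1,1],z],-1)@c['T'][:3,:3].T+c['T'][:3,3]
    P[z==0]=np.nan; return P
def onplane(c,u,v,h):
    K=np.array(c['intrinsics']); d=c['T'][:3,:3]@np.array([(u-K[0,2])/K[0,0],(v-K[1,2])/K[1,1],1]); o=c['T'][:3,3]
    return o+d*(h-o[2])/d[2]
E
python3 - <<'E'
from h import *
for n in ('scene','top'):
    c=cap(n); cv2.imwrite(f'pics/{n}0.png',c['image']); np.savez(f'{n}0.npz',**{k:np.array(v) for k,v in c.items()})
    print(n,c['position'],c['orientation'],c['intrinsics'])
print(manip.state())
E
```

```text
pics
scene [-0.185333   -0.70255107  0.71344543] [-1.99705204  0.73530272 -0.42809035] [[529.15646686   0.         278.80066554]
 [  0.         529.15646686 215.0137985 ]
 [  0.           0.           1.        ]]
top [0.43244173 0.15221231 1.22372911] [-2.17170496  2.18799242 -0.0903849 ] [[519.92820035   0.         268.60060933]
 [  0.         519.92820035 211.57095143]
 [  0.           0.           1.        ]]
{'clock': 0.1, 'joint_pos': array([ 1.29108881e+00,  2.64665529e-01,  1.60517223e+00, -2.41769473e-05,
        1.27372696e+00, -3.69110273e-02]), 'joint_velocities': array([ 0.00112531,  0.00112785, -0.00431517, -0.00039405, -0.00175748,
       -0.00044063]), 'tau': array([ 8.80900698e-04, -5.03623581e+01, -3.58070612e+01,  7.30991433e-02,
        2.35031080e-02, -3.78703123e-05]), 'tool_pos': array([0.16212755, 0.65460143, 0.23755601]), 'tcp_rot': array([-3.80401611e-01, -3.11818532e+00,  3.06442733e-03]), 'contact_force': array([ 0.16390347, -0.90724793, -0.87307725]), 'moment': array([-0.04433732,  0.01307491,  0.00030563]), 'gripper_width': 0.08814539508234469}
```

View pics/scene0.png

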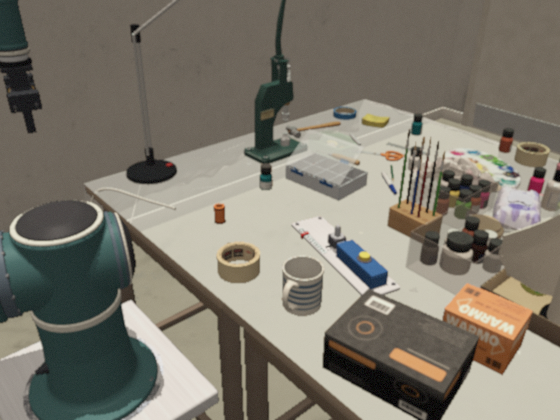

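View pics/top0.png

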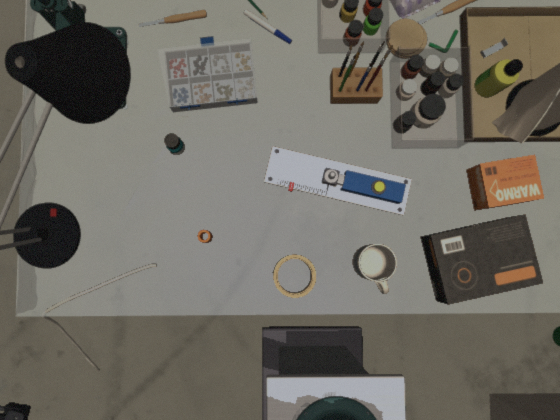

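The scene view confirms the layout. In the top view the sleeve is at (204,236), spigot (331,176), button (379,187), cursor (291,187), mug (375,262), tape (295,276) and bottle (174,144).

```bash
python3 - <<'E'
from h import *
c=dict(np.load('top0.npz')); P=cloud(c); s=dict(np.load('scene0.npz')); Q=cloud(s)
for n,u,v,h in [('sleeve',204,236,.05),('spigot',331,176,.072),('button',379,187,.058),('cursor',291,187,.02),('mug',375,262,.095),('tape',295,276,.048),('bottle',174,144,.074),('c1',276,149,.01),('c2',266,182,.01),('c3',411,178,.01),('c4',404,213,.01),('lamp',75,75,.3)]:
    print(n,onplane(c,u,v,h).round(3),'depth',P[v,u].round(3), np.nanmax(P[v-8:v+9,u-8:u+9,2]).round(3))
for n,u,v in [('sleeve',220,207),('button',365,257),('spigot',338,230),('cursor',305,235)]: print(n,Q[v,u].round(3))
# orange mask sleeve in both
for nm,cc,PP in (('top',c,P),('scene',s,Q)):
    hsv=cv2.cvtColor(cc['image'],cv2.COLOR_BGR2HSV)
    print(nm,'hsv sleeve',hsv[207,220] if nm=='scene' else hsv[236,198:212].tolist())
# obstacles >0.12 high between robot workspace
m=(P[...,2]>.12)&(P[...,0]>0.05)
import collections
print(collections.Counter(map(tuple,np.round(P[m][:,:2],1).tolist())))
E
```

```text
sleeve [0.475 0.297 0.05 ] depth [ 0.477  0.304 -0.003] 0.054
spigot [0.606 0.011 0.072] depth [0.607 0.01  0.068] 0.076
button [ 0.582 -0.099  0.058] depth [ 0.582 -0.099  0.058] 0.062
cursor [0.589 0.098 0.02 ] depth [0.589 0.098 0.014] 0.023
mug [ 0.414 -0.078  0.095] depth [ 0.413 -0.096  0.007] 0.016
tape [0.384 0.093 0.048] depth [0.382 0.09  0.001] 0.007
bottle [0.681 0.362 0.074] depth [0.68  0.361 0.077] 0.078
c1 [0.681 0.132 0.01 ] depth [0.681 0.132 0.01 ] 0.018
c2 [0.602 0.156 0.01 ] depth [0.603 0.156 0.005] 0.016
c3 [ 0.609 -0.185  0.01 ] depth [ 0.61  -0.187  0.003] 0.051
c4 [ 0.527 -0.166  0.01 ] depth [ 0.527 -0.168  0.005] 0.019
lamp [0.761 0.502 0.3  ] depth [0.638 0.371 0.647] 0.661
sleeve [0.48  0.305 0.039]
button [ 0.574 -0.107  0.057]
spigot [0.605 0.003 0.061]
cursor [0.589 0.097 0.009]
top hsv sleeve [[13, 158, 157], [12, 169, 128], [10, 171, 79], [9, 137, 65], [9, 74, 79], [20, 12, 132], [24, 9, 137], [20, 11, 143], [10, 5, 141], [15, 25, 143], [12, 130, 159], [14, 161, 157], [14, 165, 96], [11, 187, 64]]
scene hsv sleeve [ 12 173 184]
Counter({(0.6, 0.4): 5089, (0.7, 0.4): 2492, (0.7, -0.4): 1319, (0.7, 0.3): 1036, (0.8, -0.4): 844, (0.6, 0.3): 681, (0.9, 0.5): 676, (0.6, 0.5): 560, (0.2, 0.6): 468, (0.9, 0.3): 461, (0.9, 0.6): 448, (0.5, 0.5): 360, (0.8, -0.1): 320, (0.9, 0.2): 311, (0.8, -0.0): 267, (0.9, 0.4): 185, (0.5, 0.6): 181, (0.7, -0.5): 99, (0.7, -0.3): 77, (0.5, 0.7): 54, (0.4, 0.6): 26, (0.8, -0.5): 5})
```

```bash
cat >> h.py <<'E'
YG=np.array([.2215,.975,0]); YG/=np.linalg.norm(YG); XG=np.array([YG[1],-YG[0],0])
def down(y): 
    z=np.array([0,0,-1.]); return R.from_matrix(np.stack([np.cross(y,z),y,z],1)).as_rotvec()
E
python3 - <<'E'
from h import *
s=manip.state(); M=rotm(s['tcp_rot']); print(M.round(2))
y=YG if M[:,1]@YG>0 else -YG
rv=down(y); print('sign',np.sign(y[1]))
def go(p,rv):
    q=inverse_kinematics(p,rv); print(p,q)
    manip.move_pose(p,rv)
manip.move_linear([.135,.52,.26])
go([.475-.06,.297,.22],rv); c=cap('wrist'); cv2.imwrite('pics/w1.png',c['image']); np.savez('w1.npz',**c)
print(c['T_tool_cam'],c['T'])
go([.55,.02,.25],rv); c=cap('wrist'); cv2.imwrite('pics/w2.png',c['image']); np.savez('w2.npz',**c)
manip.move_linear([.52,.06,.25]); c=cap('wrist'); np.savez('w3.npz',**c); cv2.imwrite('pics/w3.png',c['image'])
print(manip.state()['clock'])
E
```

```text
[[-0.97  0.24 -0.  ]
 [ 0.24  0.97 -0.  ]
 [ 0.   -0.   -1.  ]]
sign 1.0
[0.415, 0.297, 0.22] [ 5.72349055e-01 -3.66690682e-02  1.97202893e+00 -4.44089210e-16
  1.20623279e+00 -7.75059333e-01]
[[-3.83504703e-04 -9.52726260e-01 -3.03829765e-01  7.83605736e-02]
 [ 9.99999926e-01 -3.53066704e-04 -1.55115657e-04 -8.29785200e-04]
 [ 4.05105855e-05 -3.03829802e-01  9.52726325e-01 -1.45531287e-01]
 [ 0.00000000e+00  0.00000000e+00  0.00000000e+00  1.00000000e+00]] [[ 2.21389226e-01  9.29135075e-01  2.96133118e-01  3.38185797e-01]
 [ 9.75185439e-01 -2.11063058e-01 -6.68262266e-02  3.14176635e-01]
 [ 4.12170543e-04  3.03579311e-01 -9.52806083e-01  3.65628373e-01]
 [ 0.00000000e+00  0.00000000e+00  0.00000000e+00  1.00000000e+00]]
[0.55, 0.02, 0.25] [-8.91065245e-03  2.11102561e-02  1.85848815e+00 -4.44089210e-16
  1.26199425e+00 -1.35631904e+00]
4.35
```

```bash
python3 - <<'E'
import cv2,numpy as np
a=[cv2.imread(f'pics/w{i}.png') for i in (1,2)]
cv2.imwrite('pics/w12.png',np.vstack([a[0][:,:],a[1]])[:,:])
print(a[0].shape)
E
```

```text
(420, 560, 3)
```

View pics/w1.png

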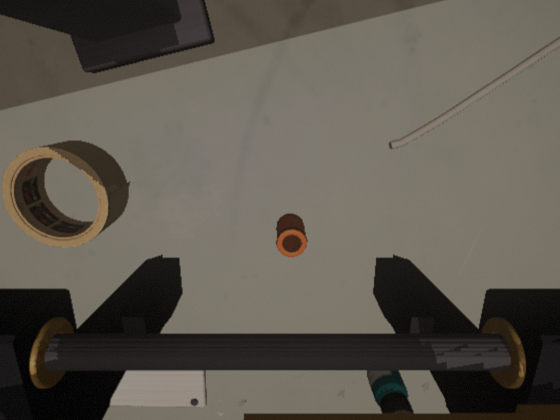

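View pics/w2.png

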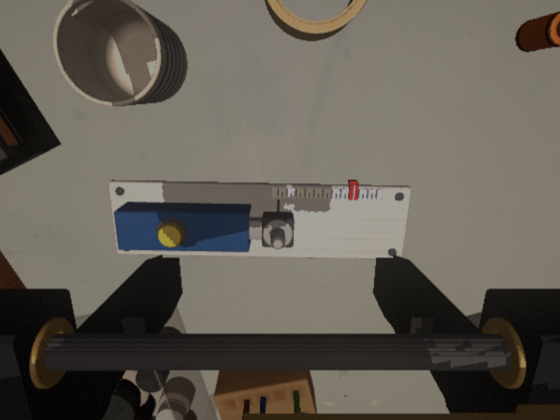

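View pics/w3.png

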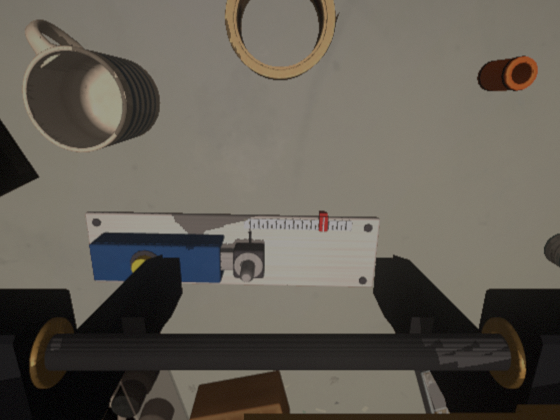

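Sleeve ring is at (292,243) in w1 and (519,72) in w3. In w2: spigot tip ≈(277,242), button (171,234), pointer ≈(278,205), cursor (353,189). In w3: spigot tip ≈(246,275), cursor (323,221). Next I refine these and triangulate.

```bash
python3 - <<'E'
from h import *
cs={n:dict(np.load(n+'.npz')) for n in ('w1','w2','w3','top0','scene0')}
def tri(obs):
    A=np.zeros((3,3));b=np.zeros(3)
    for n,u,v in obs:
        c=cs[n];o=c['T'][:3,3];d=onplane(c,u,v,0)-o;d/=np.linalg.norm(d);Pm=np.eye(3)-np.outer(d,d);A+=Pm;b+=Pm@o
    x=np.linalg.solve(A,b)
    r=[]
    for n,u,v in obs:
        c=cs[n];K=c['intrinsics'];p=c['T'][:3,:3].T@(x-c['T'][:3,3]);p=K@(p/p[2]);r.append((p[:2]-[u,v]).round(1).tolist())
    return x.round(4),r
print('sleeve w1,w3',tri([('w1',292,243),('w3',519,72)]))
print('sleeve w1,top',tri([('w1',292,243),('top0',204,236)]))
print('spig',tri([('w2',277,242),('w3',246,275)]))
print('button w2 top',tri([('w2',171,233),('top0',379,187)]))
print('cursor',tri([('w2',353,189),('w3',323,221)]))
# depth based
for n in ('w1','w3','top0'):
    c=cs[n];P=cloud(c);h=cv2.cvtColor(c['image'],cv2.COLOR_BGR2HSV)
    m=(h[...,0]<18)&(h[...,1]>120)&(np.hypot(P[...,0]-.475,P[...,1]-.3)<.03)
    t=m&(P[...,2]>.043)
    if t.any():
        (cx,cy),r=cv2.minEnclosingCircle(P[t][:,:2].astype(np.float32)); print('sleeve depth',n,t.sum(),cx,cy,r,np.median(P[t][:,2]))
for n in ('w2','w3','top0'):
    c=cs[n];P=cloud(c);h=cv2.cvtColor(c['image'],cv2.COLOR_BGR2HSV)
    near=(np.abs(P[...,0]-.6)<.12)&(np.abs(P[...,1])<.2)
    y=near&(h[...,0]>18)&(h[...,0]<35)&(h[...,1]>120)&(P[...,2]>.053)
    rd=near&((h[...,0]<6)|(h[...,0]>174))&(h[...,1]>130)&(P[...,2]<.04)
    sp=near&(P[...,2]>.062)&(np.hypot(P[...,0]-.606,P[...,1]-.01)<.03)
    sh=near&(np.abs(P[...,2]-.045)<.004)&(np.hypot(P[...,0]-.606,P[...,1]-.01)<.03)
    for k,m in (('btn',y),('cursor',rd),('spig',sp),('shoulder',sh)):
        if m.any(): q=P[m]; print(n,k,m.sum(),q.mean(0).round(4),np.median(q,0).round(4),((q.min(0)+q.max(0))/2).round(4), q[:,2].max().round(3))
    bl=near&(h[...,0]>100)&(h[...,0]<125)&(h[...,1]>120)&(P[...,2]>.042)&(P[...,2]<.05)
    if bl.sum()>50: print(n,'housing',cv2.minAreaRect((P[bl][:,:2]*1000).astype(np.float32)))
    pl=near&(P[...,2]>.005)&(P[...,2]<.014)
    if pl.sum()>50: print(n,'plate',cv2.minAreaRect((P[pl][:,:2]*1000).astype(np.float32)))
c=np.hstack([cv2.resize(cs[n]['image'][v:v+100,u:u+130],None,fx=3,fy=4,interpolation=cv2.INTER_CUBIC) for n,u,v in (('w2',240,170),('w3',215,200))])
cv2.imwrite('pics/z1.png',c)
E
```

```text
sleeve w1,w3 (array([0.4742, 0.2974, 0.0466]), [[-0.6, -0.9], [0.7, 0.8]])
sleeve w1,top (array([0.475 , 0.2976, 0.0469]), [[-0.2, -0.0], [-0.1, -0.0]])
spig (array([0.6111, 0.006 , 0.0635]), [[-0.1, -0.1], [0.1, 0.1]])
button w2 top (array([ 0.5835, -0.1012,  0.0473]), [[0.1, 0.0], [0.0, 0.0]])
cursor (array([0.5893, 0.0974, 0.0122]), [[0.1, 0.1], [-0.1, -0.1]])
sleeve depth w1 486 0.47325563430786133 0.2972414195537567 0.015183579176664352 0.04901925595789583
sleeve depth w3 696 0.4741533398628235 0.297090619802475 0.015428856946527958 0.04887062899651404
sleeve depth top0 80 0.4757770895957947 0.2975211441516876 0.014513866975903511 0.049100233919810776
w2 btn 968 [ 0.5544 -0.0259  0.2135] [ 0.5455 -0.0279  0.3217] [ 0.5483 -0.0149  0.1975] 0.342
w2 cursor 128 [0.589  0.0971 0.0146] [0.5889 0.0975 0.0152] [0.5899 0.097  0.0138] 0.017
w2 spig 179 [0.6074 0.0076 0.0691] [0.6072 0.0077 0.0694] [0.6091 0.0073 0.0679] 0.073
w2 shoulder 685 [0.6058 0.0078 0.0438] [0.6036 0.0092 0.0438] [0.6089 0.0071 0.045 ] 0.049
w2 housing ((585.0088500976562, -90.037109375), (138.1104736328125, 42.40
[... 622 characters left out ...]
e ((601.4716186523438, -11.454147338867188), (339.33062744140625, 96.27862548828125), 76.16702270507812)
top0 btn 80 [ 0.5837 -0.0986  0.0578] [ 0.5842 -0.0988  0.0577] [ 0.5835 -0.0988  0.058 ] 0.062
top0 cursor 13 [0.5877 0.0991 0.0146] [0.5874 0.1001 0.0156] [0.5906 0.0991 0.0141] 0.018
top0 spig 36 [0.6103 0.0085 0.0699] [0.6104 0.0085 0.0695] [0.611  0.008  0.0697] 0.076
top0 shoulder 151 [0.6093 0.0093 0.0446] [0.6074 0.0101 0.0448] [0.6103 0.0096 0.045 ] 0.049
top0 housing ((585.5186157226562, -88.61261749267578), (136.9532928466797, 42.28909683227539), 76.33177185058594)
top0 plate ((599.9629516601562, 1.004302978515625), (239.7692108154297, 395.04278564453125), 0.025471774861216545)
```

View pics/z1.png

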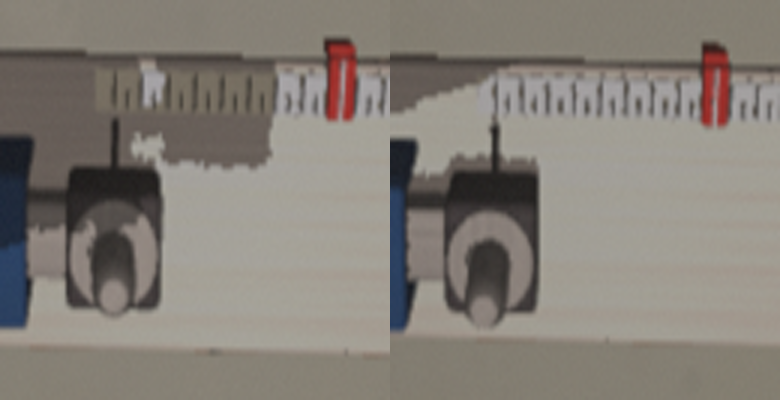

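```bash
cat >> h.py <<'E'
YG=np.array([np.cos(np.radians(76.2)),np.sin(np.radians(76.2)),0]); XG=np.array([YG[1],-YG[0],0]); RV=down(YG)
def st(t=''):
    s=manip.state(); print(t,round(s['clock'],2),s['tool_pos'].round(4),'F',s['contact_force'].round(1),'w',round(s['gripper_width'],4)); return s
E
python3 - <<'E'
from h import *
cs={n:dict(np.load(n+'.npz')) for n in ('w2','w3')}
for k,h,a,b in (('spig',.072,(277.7,244),(247,277.5)),('ptr',.02,(278.3,200.5),(249.7,231.5)),('mark',.016,(354,190.5),(323.3,222))):
    p=[onplane(cs['w2'],*a,h),onplane(cs['w3'],*b,h)]; print(k,[x.round(4) for x in p],'along y',[(x@YG).round(4) for x in p],'across',[(x@XG).round(4) for x in p])
S=np.array([.4742,.2973])
manip.move_pose([*S,.13],RV); st('above')
manip.move_linear([*S,.015],rate=.1); st('down')
manip.set_gripper(.02,force=20); manip.dwell(.2); st('grip')
manip.move_linear([*S,.16],rate=.12); s=st('lift')
c=cap('wrist'); cv2.imwrite('pics/w4.png',c['image']); np.savez('w4.npz',**c)
P=cloud(c);h=cv2.cvtColor(c['image'],cv2.COLOR_BGR2HSV)
m=(h[...,0]<18)&(h[...,1]>120)&(np.hypot(P[...,0]-S[0],P[...,1]-S[1])<.03)&(P[...,2]>.1)
q=P[m]; print(m.sum(),q.min(0),q.max(0))
E
```

```text
spig [array([0.6098, 0.0071, 0.072 ]), array([0.6097, 0.0081, 0.072 ])] along y [np.float64(0.1524), np.float64(0.1533)] across [np.float64(0.5905), np.float64(0.5901)]
ptr [array([0.5816, 0.0143, 0.02  ]), array([0.5808, 0.0142, 0.02  ])] along y [np.float64(0.1526), np.float64(0.1523)] across [np.float64(0.5614), np.float64(0.5606)]
mark [array([0.59  , 0.0975, 0.016 ]), array([0.5893, 0.0974, 0.016 ])] along y [np.float64(0.2354), np.float64(0.2352)] across [np.float64(0.5497), np.float64(0.5491)]
above 5.4 [0.4752 0.2968 0.1306] F [0.2 0.7 0. ] w 0.0882
down 6.7 [0.4749 0.2977 0.0158] F [ 0.5  0.  -0.8] w 0.0883
grip 7.82 [0.4742 0.2973 0.015 ] F [ 0.3 -0.1  0.3] w 0.0295
lift 9.18 [0.4736 0.2969 0.1589] F [-0.9  0.4 -0.9] w 0.0299
8137 [0.44594946 0.27233146 0.14552687] [0.48965557 0.32516324 0.25134366]
```

View pics/w4.png

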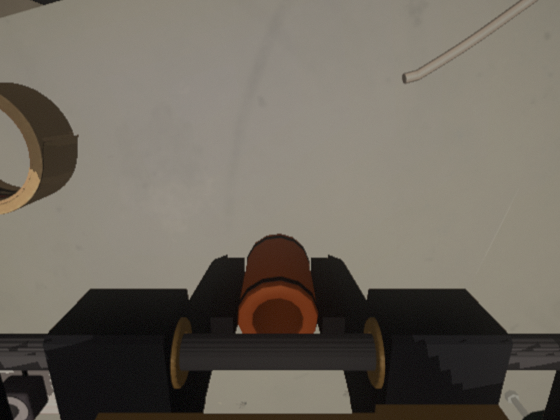

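Sleeve is upright and centred between the fingers (col ~278, rim at (278,310)). Spigot, pointer and button agree with each other: the arm must go out 82.7 mm. Now I insert it, watching the force.

```bash
cat >> h.py <<'E'
SP=.5904*XG+.1526*YG
MARK_DY=.2353-.1526
E
python3 - <<'E'
from h import *
manip.move_linear([SP[0],SP[1],.16],rate=.2); manip.dwell(.2); s=st('over'); f0=s['contact_force']
for z in [.115,.09,.084,.080,.076,.072,.068,.065,.063,.061,.060]:
    manip.move_linear([SP[0],SP[1],z],rate=.06); s=st(z)
    if np.linalg.norm(s['contact_force']-f0)>14: print('stop'); break
c=cap('wrist'); cv2.imwrite('pics/w5.png',c['image']); np.savez('w5.npz',**c)
E
```

```text
over 11.18 [0.6096 0.0081 0.1601] F [ 0.4 -0.6 -0.6] w 0.0297
0.115 12.07 [0.6101 0.0073 0.1153] F [ 0.6 -0.1  0.2] w 0.0294
0.09 12.64 [0.6094 0.0074 0.0894] F [0.4 0.2 0. ] w 0.03
0.084 12.89 [0.6095 0.0074 0.0836] F [ 0.9 -0.4 -0.8] w 0.0297
0.08 13.14 [0.6095 0.0074 0.0797] F [ 0.5  0.3 -0.6] w 0.0296
0.076 13.39 [0.6095 0.0074 0.0756] F [-0.2  0.2 -0.2] w 0.0295
0.072 13.64 [0.6094 0.0074 0.0716] F [-0.5  0.1 -0.1] w 0.0296
0.068 13.89 [0.6094 0.0074 0.0676] F [-0.2 -0.2 -1.1] w 0.0296
0.065 14.14 [0.6096 0.0074 0.0647] F [-0.4  0.4 -0.8] w 0.0296
0.063 14.39 [0.6097 0.0074 0.0629] F [ 0.6 -0.2 -0.2] w 0.0299
0.061 14.64 [0.6096 0.0074 0.0608] F [ 0.6  0.  -0.4] w 0.0294
0.06 14.89 [0.6098 0.0074 0.06  ] F [ 0.7  0.3 -0.4] w 0.0296
```

View pics/w5.png

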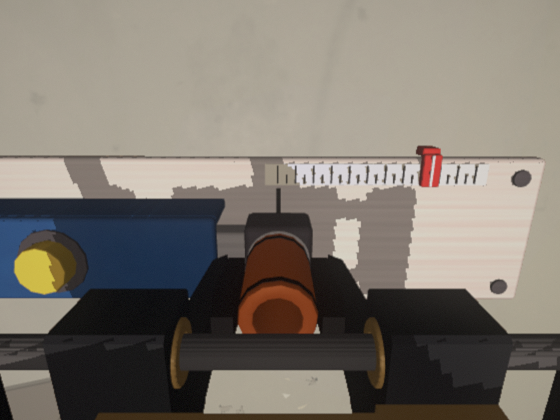

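The sleeve has slid over the spigot: its bottom band is at the block (278,240), and the pointer is at (278,190). I'll seat it, release, and check the height.

```bash
python3 - <<'E'
from h import *
for z in [.059,.0583,.0576]:
    manip.move_linear([SP[0],SP[1],z],rate=.03); s=st(z)
    if s['contact_force'][2]>4: break
manip.set_gripper(.05,force=20); manip.dwell(.2); s=st('open')
manip.move_linear([SP[0],SP[1],.15],rate=.15)
manip.move_linear([*(SP-.09*XG)[:2],.18],rate=.2); manip.dwell(.2)
c=cap('wrist'); cv2.imwrite('pics/w6.png',c['image']); np.savez('w6.npz',**c); st()
P=cloud(c);h=cv2.cvtColor(c['image'],cv2.COLOR_BGR2HSV)
m=(h[...,0]<18)&(h[...,1]>120)&(np.hypot(P[...,0]-SP[0],P[...,1]-SP[1])<.03)
t=m&(P[...,2]>.088); (cx,cy),r=cv2.minEnclosingCircle(P[t][:,:2].astype(np.float32)); print('sleeve top',cx,cy,r,np.median(P[t][:,2]),np.percentile(P[m][:,2],[2,98]),'SP',SP)
y=(h[...,0]>18)&(h[...,0]<35)&(h[...,1]>120)&(P[...,2]>.053)&(P[...,2]<.065); q=P[y]; print('btn',q.mean(0),q.min(0),q.max(0),'exp',SP-.11*YG)
E
```

```text
0.059 15.19 [0.6098 0.0074 0.0599] F [-3.   0.4  5.7] w 0.0295
open 15.88 [0.6097 0.0074 0.0589] F [ 0.3 -0.1  0.3] w 0.0501
 17.51 [0.5229 0.0286 0.1794] F [-0.   0.8 -0.4] w 0.0501
sleeve top 0.607849657535553 0.007134835701435804 0.014768131077289581 0.09387116011563565 [0.05368083 0.09508877] SP [0.60975788 0.00736494 0.        ]
btn [ 0.58015291 -0.09562067  0.05684299] [ 0.57066665 -0.10377547  0.05302126] [ 0.59309124 -0.08828031  0.05924917] exp [ 0.5835192  -0.09945983  0.        ]
```

View pics/w6.png

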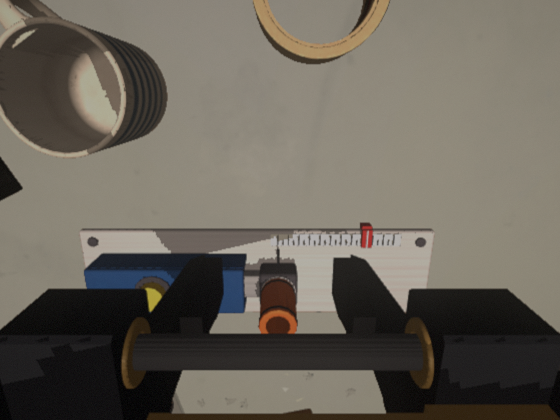

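Sleeve is seated: its top is at 94–95 mm against 95 expected, centred within 2 mm, with the pointer still home. Next I press the button.

```bash
python3 - <<'E'
from h import *
B=SP-.11*YG
manip.set_gripper(0.0,force=20)
manip.move_linear([*B[:2],.16],rate=.2); manip.move_linear([*B[:2],.07],rate=.1); manip.dwell(.2); f0=st('pre')['contact_force']
for z in [.060,.057,.055,.053,.052,.0512,.0504,.0496]:
    manip.move_linear([*B[:2],z],rate=.03); manip.dwell(.1); s=st(z)
    if s['contact_force'][2]-f0[2]>6: break
manip.dwell(.6); st('held')
manip.move_linear([*B[:2],.15],rate=.12); 
manip.set_gripper(.06)
C=SP-.09*XG
manip.move_linear([*C[:2],.18],rate=.2); manip.dwell(.2)
c=cap('wrist'); cv2.imwrite('pics/w7.png',c['image']); np.savez('w7.npz',**c); st()
P=cloud(c);h=cv2.cvtColor(c['image'],cv2.COLOR_BGR2HSV)
m=(h[...,0]<18)&(h[...,1]>120)&(np.hypot(P[...,0]-SP[0],P[...,1]-SP[1])<.06)&(P[...,2]<.11)
t=m&(P[...,2]>.088); (cx,cy),r=cv2.minEnclosingCircle(P[t][:,:2].astype(np.float32)); d=np.array([cx,cy,0])-SP; print('sleeve',cx,cy,r,np.median(P[t][:,2]),'along',d@YG,'across',d@XG)
E
```

```text
pre 20.45 [ 0.5841 -0.0996  0.0709] F [-0.5 -0.2  0.1] w 0.0006
0.06 21.03 [ 0.5835 -0.0995  0.0599] F [ 0.1 -0.2  0.6] w 0.0006
0.057 21.38 [ 0.5838 -0.0995  0.0572] F [0.9 0.  0.9] w 0.0004
0.055 21.73 [ 0.5838 -0.0995  0.0552] F [ 0.5 -0.8  2.2] w 0.0004
0.053 22.08 [ 0.5839 -0.0995  0.0532] F [1.8 0.1 4.4] w 0.0005
0.052 22.43 [ 0.5839 -0.0995  0.0524] F [0.8 0.3 4.9] w 0.0007
0.0512 22.78 [ 0.5839 -0.0995  0.0523] F [-0.5 -0.3  9.1] w 0.0009
held 23.38 [ 0.5839 -0.0996  0.0523] F [-2.6  0.3  9.2] w 0.0006
 26.46 [0.5226 0.028  0.1796] F [-0.1 -0.9 -0.2] w 0.0598
sleeve 0.6118336319923401 0.02284334786236286 0.014973417855799198 0.09385081921974572 along 0.015526749879034952 across -0.0016762891189013372
```

Arm has sprung out about 16 mm with the sleeve still seated. Now grasp and draw out.

```bash
python3 - <<'E'
from h import *
A=SP+.016*YG
manip.move_linear([*A[:2],.15],rate=.2); manip.move_linear([*A[:2],.0605],rate=.1); st('at')
manip.set_gripper(.02,force=25); manip.dwell(.2); st('grip')
T=SP+MARK_DY*YG
manip.move_linear([T[0],T[1],.0605],rate=.05); manip.dwell(.4); s=st('pulled'); print('Fy',s['contact_force']@YG, 'pos err',(s['tool_pos']-T)@YG)
c=cap('wrist'); cv2.imwrite('pics/w8.png',c['image']); np.savez('w8.npz',**c)
z=c['image'][110:350,180:440]; cv2.imwrite('pics/w8z.png',cv2.resize(z,None,fx=2.5,fy=2.5,interpolation=cv2.INTER_CUBIC)[:600])
E
```

```text
at 28.13 [0.6143 0.0229 0.0613] F [-0.6 -0.4  0.1] w 0.0599
grip 28.9 [0.6138 0.0229 0.0608] F [-0.8 -0.1  1.8] w 0.0295
pulled 30.78 [0.6298 0.0876 0.0608] F [-0.6 -3.1  4.4] w 0.0294
Fy -3.1522449029987527 pos err 2.4447124066227043e-06
```

View pics/w8z.png

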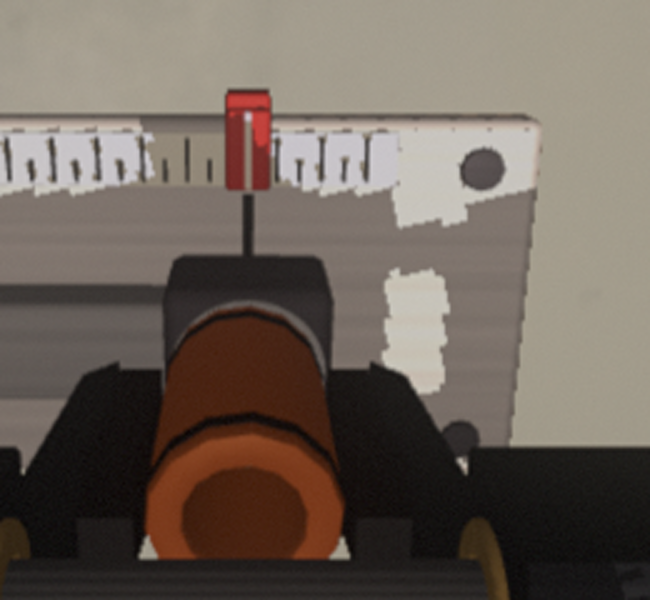

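The pointer (crop col 247) and the cursor's white line (col 248) are level to about 0.2 mm; the scale is 22 px per 5 mm. This is near the optical centre, so there is little parallax. I'll check button and bystanders from above, then hand in.

```bash
python3 - <<'E'
from h import *
c=cap('top'); P=cloud(c); P0=cloud(dict(np.load('top0.npz')))
for n,u,v,r in (('button',379,187,2),('mugrim',375,262,26),('tape',295,276,26),('bottle',174,144,8)):
    a=P[v-r:v+r+1,u-r:u+r+1];b=P0[v-r:v+r+1,u-r:u+r+1]
    print(n,np.nanmedian(a[...,2]).round(4),np.nanmedian(b[...,2]).round(4),'changed px',(np.abs(a[...,2]-b[...,2])>.02).sum())
st('final'); print(np.abs(manip.state()['joint_velocities']).max())
order.close_job()
E
```

```text
button 0.0576 0.0581 changed px 0
mugrim 0.5631 0.0049 changed px 1409
tape 0.0479 0.0014 changed px 1294
bottle 0.0611 0.0634 changed px 0
final 30.88 [0.6298 0.0876 0.0608] F [-1.1 -3.1  5. ] w 0.0296
0.002515124700053341
the job is handed in; nothing more can be done
```

The job is done and handed in at 30.9 s of the 64 s allowed. I seated the sleeve on the spigot, pressed the lock button, then gripped the sleeve at 25 N and drew the arm out 82.7 mm, and it is still held there.

**What the last checks showed**
- **Pointer:** level with the white line to about 0.2 mm in the wrist image.
- **Sleeve:** its top stood at 94–95 mm, against 95 mm when fully seated. I measured this after release and again after the arm sprang out by about 16 mm. The grip height has not changed since.
- **Pull:** a steady 3.1 N against the spring, with the arm at rest.
- **Lock button:** back up, at 57.6 mm against 58 mm.
- **Teal bottle:** unmoved.

**What I could not confirm:** the last overhead check for the mug and the masking tape was inconclusive. It showed many changed pixels there, most likely because the robot's arm was in the camera's line of sight. Both stood upright in the wrist picture taken just after the sleeve was seated, and no later move went down near either of them.

There is also about 5 N of upward force on the tool, which I read as the sleeve pressing lightly onto the shoulder. The depth readings put the sleeve about 1.8 mm off the spigot across the arm. That is within the 4 mm allowed and the 2 mm camera calibration.

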